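Load the full canister into the detented spice carousel

ROBOT

A 7-joint arm with a two-finger parallel gripper is mounted at the origin on a cart in front of the work surface, level with it; the furniture and walls round the work are solid. World frame = base frame: x ahead of the robot, y to its left, z up, the work surface at z = 0. Lengths are in mm, angles in rad, forces in N, time in s.
With the tool pointing down it reaches from about 400 to 850 mm from the base axis. Payload 6.9 kg.
Tool frame: the origin (TCP) lies on the centre line of the jaws, within the pads' length; the fingertips stand 22 mm ahead of it and the grasp point (between the pads) lies 3 mm ahead of it (robot.finger_overhang is the distance from the TCP to the fingertips, in mm); z points along the fingers, y is the line along which they close (so a half turn about z gives the same grasp; the last joint's range is limited). The gripper opens to 85 mm and grips with 20 to 120 N. Pads are 22 mm wide; open, the fingers measure 114 mm over their backs; the gripper's body (76 mm by 85 mm) begins 54 mm behind the grasp point. The pads swing forward as they close: fully open they stand 13 mm farther back than shut.
Start: joints at [-1.014, 0.507, -0.238, 1.5, 0.126, 1.149, -0.155], TCP at [272.882, 562.27, 253.275] pointing down, gripper open.
Joint ranges: [-3.08, 3.08], [-0.24, 2.05], [-1.43, 1.35], [0, 2.5], [-1.52, 4.66], [0.17, 1.96], [-2.89, 2.89]. Speed limits (rad/s): [2.39, 2.39, 3.14, 3.14, 3.14, 3.14, 3.14].

INTERFACE

Orientations are given as a rotation vector (axis times angle).
In Python, from workcell import readout, vision, ticket, robot gives the robot as it stands.
- The arm moves only by the tool move_arm, never from a script. Its argument "steps" is a list of rows, each a list of 5 numbers: the shift along the tool's x, y, z in mm, then the turn about the tool's z in degrees, then the finger opening in mm, from 0 to 85.4. A call has exactly 5 rows; each row is the pose to reach, as a shift and turn from the pose commanded when the call began, along the tool's axes at that moment; what a row does not reach only later rows make up. A row lasts 1/12 s, in which the tool goes at most 41.7 mm and 7.16 degrees, less where a joint would pass 70% of its speed; a pose out of reach is approached as far as the arm can. A call with a gripper value outside its range is refused whole. The fingers move at their own pace and stop on an object; "force" is the grip in N (left out, the last holds). Time passes only in rows, so rows that repeat a pose let the fingers close, or fill a call up. It gives the time, the measured TCP pose, the force, the opening and the grip force at its end, in the units of the state.
- readout.read_state(): the state, without advancing time (a new reading comes with each control period).
- vision.camera(name): name is "scene" or "top" or "wrist"; returns the picture (420x560x3 uint8, red, green, blue); there is no depth.
- vision.calibration(name): a dict with "fov_y" (degrees; the focal length in pixels is half the picture's height over the tangent of half this angle, whatever the lens; pixels are square), "cx", "cy" (the principal point, pixels), "k1" (the pictures are not rectified: a ray, as slopes to the right and down, at radius r is drawn at 1 + k1 r^2 times it, then the intrinsics apply), "cam_to_world" (4x4, takes a point from camera to world coordinates). Camera axes: x right, y down, z forward; pixel columns grow to the right and rows downward; lengths in mm; the calibration is good to about 2 mm. A picture is of the moment at which its call begins: read the wrist's pose just before it. calibration takes no time and is no camera call; for the wrist camera it gives the pose at the moment of the call.
- ticket.finish_job(): hands the job in; it is judged then, once.
The state is a dict: "time": time; "joints": joint angles; "joint_velocities": joint speeds; "effort": joint torques, N m; "position": TCP position; "orientation": TCP orientation; "wrist_force": force on the tool from outside, world axes, zero at the start; "wrist_torque": the same for the moment, N m; "width": finger opening in mm; "gripper_force": force on a finger pad.
Only numpy, scipy, OpenCV 4.12 (cv2) and the standard library are available. Lean on these libraries where they do the work, as an engineer would, in place of code of your own. Each camera call takes 0.05 s, during which the arm holds its last target. There are 200 camera calls.

TASK

Of the three identical steel canisters on the stove top, one is still full and the other two are part used: find the full one by its weight. Turn the spice carousel by its T-handle to the next click, so that its empty pocket stops at the front tab of the base, and have the full canister standing upright in that pocket, flat on its floor; leave the two lighter canisters standing where you found them, tip none over, and leave the flat tin behind them alone.

Things in the scene. Friction and masses are not known exactly. Their poses are not given: they have to be found in the camera images.
- canister_a: one of three identical closed canisters: plain steel cylinder 56 mm in diameter, 97 mm tall with its fixed wooden lid (53 mm, top 10 mm); origin at the centre of its underside, z up. Stands upright on the stove top (z = 0). One of the three, any of them, is full and weighs 0.42 to 0.49 kg in all; the others weigh less than 0.29 kg. Contents have slight play
- canister_b: one of three identical closed canisters: plain steel cylinder 56 mm in diameter, 97 mm tall with its fixed wooden lid (53 mm, top 10 mm); origin at the centre of its underside, z up. Stands upright on the stove top (z = 0). One of the three, any of them, is full and weighs 0.42 to 0.49 kg in all; the others weigh less than 0.29 kg. Contents have slight play
- canister_c: one of three identical closed canisters: plain steel cylinder 56 mm in diameter, 97 mm tall with its fixed wooden lid (53 mm, top 10 mm); origin at the centre of its underside, z up. Stands upright on the stove top (z = 0). One of the three, any of them, is full and weighs 0.42 to 0.49 kg in all; the others weigh less than 0.29 kg. Contents have slight play
- carousel: fixed base of the spice carousel, on the worktop to the right: dark steel disc 244 mm wide, 8 mm high, origin at the centre of its underside, z up. Its front tab, 26 mm wide, sticks out along its own -x to 174 mm from the axis. Wooden turning disc above: 272 mm wide, top at z = 22 mm, five pockets 95 mm from the axis, 72 degrees apart; four hold fixed spice jars up to 118 mm tall, 49 mm wide
- rotor (a joint): angle of the turning disc in rad, positive counter-clockwise seen from above; at 0 the empty pocket stands over the front tab. A sprung roller holds it at -1.257, 0 and +1.257 rad and pulls it into the nearer one (0.13 Nm over the hump between); end stops at +-1.457. It starts in the click at about +1.26
- pocket (a point): centre of the floor of the empty pocket (it turns with the disc); the floor is the disc's upper face, the rim round it rises 6 mm and is 68 mm across inside. z up, its -x axis points radially outward
- handle (a point): centre of the wooden T-handle on the post over the carousel's axis, z = 0.165: a bar 56 mm long along this frame's x, 16 mm thick along y, 26 mm high; it turns with the disc. The post below is 16 mm thick
- tin: flat closed food tin, 86 mm in diameter, 40 mm high, standing on the stove top behind the canisters; to be left alone; origin at the centre of its underside
Things that resemble listed ones, but are neither listed nor needed, are in the scene too. Leave any orange look-alike of the canister_c alone.

How it is judged (in metres and radians):
At the end, for the whole second after the job is handed in: Disc at rest in its click with the pocket at the front tab (0.12 rad); full canister (over 3.4 N on the carousel) in it, centred within 10 mm, on the floor within 4 mm, upright within 0.06 rad; the others upright, at rest, within 60 mm of where they began (value of joint rotor between -0.12 and 0.12 rad and velocity of joint rotor between -0.05 and 0.05 rad/s and ((contact force between canister_a and carousel above 3.4 N and horizontal distance between canister_a and pocket below 0.01 m and z of canister_a in the frame of pocket between -0.004 and 0.004 m and angle between each of canister_a, canister_b, canister_c's own z axis and vertical below 0.06 rad and linear speed of each of canister_a, canister_b, canister_c below 0.02 m/s and distance of each of canister_b, canister_c from where it was at the start of the episode below 0.06 m) or (contact force between canister_b and carousel above 3.4 N and horizontal distance between canister_b and pocket below 0.01 m and z of canister_b in the frame of pocket between -0.004 and 0.004 m and angle between each of canister_b, canister_a, canister_c's own z axis and vertical below 0.06 rad and linear speed of each of canister_b, canister_a, canister_c below 0.02 m/s and distance of each of canister_a, canister_c from where it was at the start of the episode below 0.06 m) or (contact force between canister_c and carousel above 3.4 N and horizontal distance between canister_c and pocket below 0.01 m and z of canister_c in the frame of pocket between -0.004 and 0.004 m and angle between each of canister_c, canister_a, canister_b's own z axis and vertical below 0.06 rad and linear speed of each of canister_c, canister_a, canister_b below 0.02 m/s and distance of each of canister_a, canister_b from where it was at the start of the episode below 0.06 m))); the robot touches nothing.
It fails at once if a canister is tipped over (angle between any of canister_a, canister_b, canister_c's own z axis and vertical above 0.6 rad).
It fails at once if the flat tin is shoved more than 30 mm (distance of tin from where it was at the start of the episode above 0.03 m).
It also fails if it takes over 72 s, if anything falls off the work surface, if the arm or the gripper's body presses on something with over 40 N, if the wrist force passes 120 N, or if a joint passes its speed limit or range.

## Working session

There is one attempt and no reset: what is moved stays moved. The work goes in short steps, Python scripts to look and compute and a tool call to move; the robot and the scene stay as the last step left them, time stands still between calls to the robot, and variables do not carry over. Pictures are saved under pics/ and viewed, at most 10 in all, crops included, and the job is handed in when it is done.

Besides the shell and the picture viewer there is one more tool, called after ">>>" as name([rows], argument=value, ...), one row to a line, values as JSON. move_arm: Moves the arm, as the interface text tells. Its arguments: {"type":"object","properties":{"steps":{"type":"array"},"force":{"type":"number"}},"required":["steps"]}

```bash
mkdir -p pics; python3 - <<'E'
from workcell import readout, vision
import cv2
s=readout.read_state(); print({k:(v if not hasattr(v,'__len__') else [round(float(x),3) for x in v]) for k,v in s.items()})
for n in ("scene","top"):
    im=vision.camera(n); cv2.imwrite(f"pics/{n}0.png",im[:,:,::-1]); c=vision.calibration(n); print(n,c)
E
```

```text
{'time': 0.0, 'joints': [-1.013, 0.508, -0.238, 1.501, 0.126, 1.149, -0.155], 'joint_velocities': [-0.001, 0.001, 0.001, -0.0, 0.001, 0.001, 0.0], 'effort': [0.0, -62.058, -2.187, -24.966, 0.013, 0.012, 0.0], 'position': [272.742, 561.817, 252.424], 'orientation': [-0.704, -3.061, 0.003], 'wrist_force': [0.583, 0.154, 0.068], 'wrist_torque': [0.013, -0.034, 0.041], 'gripper_force': 0.0, 'width': 85.59146847404735}
scene {'fov_y': 52.81702537488403, 'cx': 274.8657455834897, 'cy': 209.06285748671027, 'k1': -0.10671599294978913, 'cam_to_world': array([[ 8.76161389e-01, -3.68307380e-01,  3.10951595e-01,
         2.06386666e+02],
       [-4.81987110e-01, -6.76714680e-01,  5.56547992e-01,
        -7.30299376e+02],
       [ 5.44477627e-03, -6.37500522e-01, -7.70430684e-01,
         1.10691874e+03],
       [ 0.00000000e+00,  0.00000000e+00,  0.00000000e+00,
         1.00000000e+00]])}
top {'fov_y': 55.51756814531052, 'cx': 275.8171505788794, 'cy': 204.43600629240007, 'k1': -0.0658314257740582, 'cam_to_world': array([[-2.60998578e-02, -9.95914895e-01,  8.64425812e-02,
         4.96628710e+02],
       [-9.99635751e-01,  2.65955320e-02,  4.58727066e-03,
        -3.66926554e+01],
       [-6.86751761e-03, -8.62913674e-02, -9.96246273e-01,
         1.26142568e+03],
       [ 0.00000000e+00,  0.00000000e+00,  0.00000000e+00,
         1.00000000e+00]])}
```

View pics/top0.png

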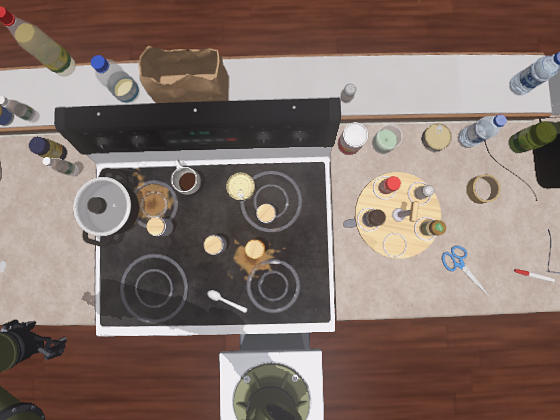

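View pics/scene0.png

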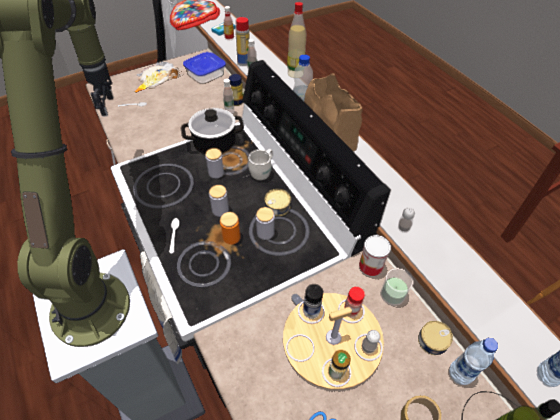

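The top view shows steel canister lids near (157,226), (214,244) and (266,213). The orange look-alike is at (255,248) and the tin at (241,186). The carousel is near (400,214), with its tab at (350,223) and the empty pocket at (394,244). I'll enlarge both areas.

```bash
cat > h.py <<'E'
import numpy as np, cv2
from workcell import readout, vision
def K(c):
    f=210/np.tan(np.radians(c["fov_y"])/2); return f
def px2w(c,u,v,z):
    f=K(c); d=np.array([(u-c["cx"])/f,(v-c["cy"])/f]); p=d.copy()
    for _ in range(20): p=d/(1+c["k1"]*(p@p))
    T=c["cam_to_world"]; r=T[:3,:3]@np.array([p[0],p[1],1]); o=T[:3,3]
    return o+r*(z-o[2])/r[2]
def w2px(c,P):
    T=c["cam_to_world"]; q=T[:3,:3].T@(np.array(P)-T[:3,3]); s=q[:2]/q[2]; s=s*(1+c["k1"]*(s@s)); return K(c)*s+[c["cx"],c["cy"]]
E
python3 - <<'E'
import cv2,numpy as np
im=cv2.imread("pics/top0.png")
a=cv2.resize(im[170:270,140:290],None,fx=5,fy=5,interpolation=cv2.INTER_CUBIC)
b=cv2.resize(im[160:270,335:455],None,fx=5,fy=5,interpolation=cv2.INTER_CUBIC)
cv2.imwrite("pics/a.png",a);cv2.imwrite("pics/b.png",b)
E
```

```text
(no output)
```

View pics/a.png

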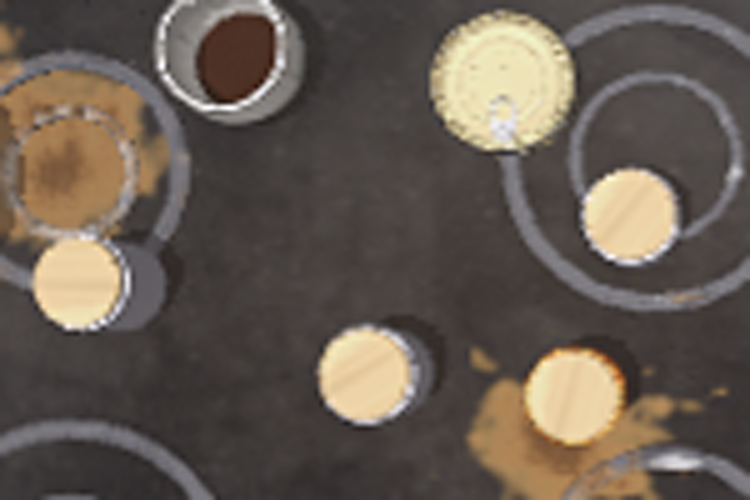

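View pics/b.png

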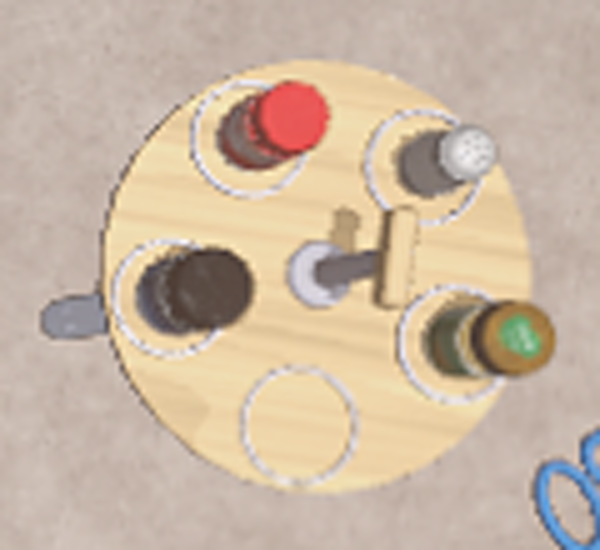

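Crop a shows the lid centres at (79,283), (365,375) and (630,216), and the orange one at (573,396). Crop b shows the disc centre at (317,276), the empty pocket at (299,426), the handle top at (398,257) and the tab end at (42,318).

```bash
python3 - <<'E'
from h import *
c=vision.calibration("top")
A=lambda x,y,z:px2w(c,x/5-.4+140,y/5-.4+170,z)
B=lambda x,y,z:px2w(c,x/5-.4+335,y/5-.4+160,z)
np.set_printoptions(precision=1,suppress=True)
for n,p in dict(L=(79,283),M=(365,375),R=(630,216),O=(573,396)).items():
    w=A(*p,97);print(n,w,np.hypot(*w[:2]))
print("R diam",A(680,216,97)-A(582,216,97), "tin",A(503,82,40))
D=[B(103,276,22),B(532,276,22),B(317,60,22),B(317,493,22)]
ctr=np.array([(D[0][0]+D[1][0])/2,(D[0][1]+D[1][1])/2]);print("disc",np.mean(D,0),D[0]-D[1],D[2]-D[3])
R=np.array([B(*p,28)[:2] for p in [(250,138),(424,165),(458,344),(299,426),(170,297)]]);C=R.mean(0)
print("ringcentre",C,np.linalg.norm(R-C,axis=1),np.degrees(np.arctan2(*(R-C)[:,::-1].T)))
h=B(398,257,178);print("handle",h, "bar dir",B(403,210,178)-B(394,304,178))
t=B(42,318,8);print("tab",t,np.linalg.norm(t[:2]-C),np.degrees(np.arctan2(*(t[:2]-C)[::-1])))
w=vision.calibration("wrist"); print(w)
from scipy.spatial.transform import Rotation as Ro
print(Ro.from_rotvec(readout.read_state()["orientation"]).as_matrix())
E
```

```text
L [542.9 324.3  97. ] 632.3732011403316
M [485.1 155.9  97. ] 509.5766539001468
R [573.9  -0.8  97. ] 573.9160019126871
O [470.   34.8  97. ] 471.2948748009871
R diam [ -1.5 -57.3   0. ] tin [662.7  77.4  40. ]
disc [ 561.9 -412.5   22. ] [  7.5 271.    0. ] [270.9 -14.    0. ]
ringcentre [ 562.7 -412.3] [94.8 95.7 96.1 95.7 95.7] [  25.   -46.2 -118.8  169.    97.2]
handle [ 562.5 -409.9  178. ] bar dir [51.4 -7.9  0. ]
tab [ 540.6 -240.5    8. ] 173.21362257652044 97.32424503802108
{'fov_y': 71.95998203621963, 'cx': 278.3339380036455, 'cy': 209.77804379376974, 'k1': 3.565899375901078e-05, 'cam_to_world': array([[  0.4,   0.9,   0.3, 201.3],
       [  0.9,  -0.4,  -0.1, 597.1],
       [ -0. ,   0.3,  -1. , 373.3],
       [  0. ,   0. ,   0. ,   1. ]])}
[[-0.9  0.4 -0. ]
 [ 0.4  0.9 -0. ]
 [-0.  -0.  -1. ]]
```

>>> move_arm([
  [-35,-10,5,0,85],
  [-70,-20,10,0,85],
  [-105,-29,15,0,85],
  [-139,-38,20,0,85],
  [-173,-48,25,0,85],
], force=60)

```text
time: 0.52
position: [408.5, 442.2, 227.7]
orientation: [-0.703, -3.062, 0.001]
wrist_force: [0.8, 0.2, 0.5]
width: 85.0
gripper_force: 0.0
```

>>> move_arm([
  [-35,-10,5,0,85],
  [-70,-20,10,0,85],
  [-105,-29,15,0,85],
  [-139,-38,20,0,85],
  [-173,-48,25,0,85],
])

```text
time: 0.93
position: [543.3, 323.4, 202.7]
orientation: [-0.704, -3.061, 0.001]
wrist_force: [0.5, 0.6, 0.8]
width: 85.4
gripper_force: 0.0
```

```bash
cat >> h.py <<'E'
def tool():
    s=readout.read_state(); r=cv2.Rodrigues(np.array(s["orientation"],float))[0]; return s,np.array(s["position"]),r
def go(x,y,z,yaw=None):
    "shift in tool axes and turn about tool z (deg) to reach world x,y,z with tool y at yaw deg"
    s,p,r=tool(); d=r.T@(np.array([x,y,z])-p); yw=np.degrees(np.arctan2(r[1,1],r[0,1]))
    t=0 if yaw is None else (yw-yaw+90)%180-90
    print("t %.2f p %s yaw %.1f shift %s turn %.1f w %.1f F %s j %s"%(s["time"],p.round(1),yw,d.round(1),t,s["width"],np.round(s["wrist_force"],2),np.round(s["joints"],2)))
E
python3 - <<'E'
from h import *
go(543,324,70)
im=vision.camera("wrist");c=vision.calibration("wrist");cv2.imwrite("pics/w1.png",im[:,:,::-1]);print(w2px(c,[543,324,97]),w2px(c,[543,324,0]))
E
```

```text
t 0.93 p [543.3 323.4 202.7] yaw 64.1 shift [  0.4   0.5 132.7] turn 0.0 w 85.4 F [0.49 0.58 0.78] j [-0.45  0.56 -0.2   1.55  0.12  1.04  0.43]
[284.63713199 205.51266811] [283.26921133 179.85922314]
```

View pics/w1.png

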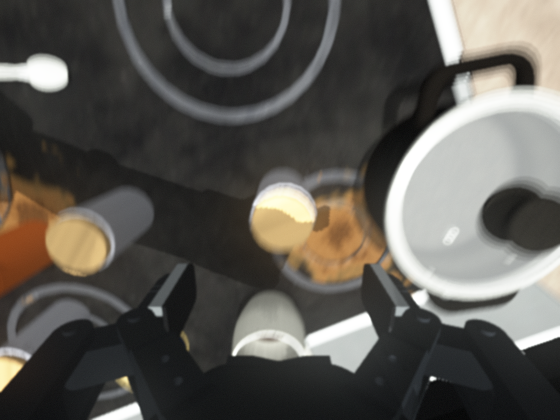

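The lid is at (283,218) in a motion-blurred frame. The pot rim lies close to the right finger, so I'll turn the tool about 65° before going down and check again once it's still.

>>> move_arm([
  [0,0,0,7,85],
  [0,0,0,14,85],
  [0,0,0,21,85],
  [0,0,0,28,85],
  [0,0,0,35,85],
])

```text
time: 1.4
position: [541.9, 324.8, 202.8]
orientation: [-1.6, -2.703, 0.001]
wrist_force: [0.6, -0.3, 0.3]
width: 84.9
gripper_force: 0.0
```

>>> move_arm([
  [0,0,0,7,85],
  [0,0,0,14,85],
  [0,0,0,21,85],
  [0,0,0,28,85],
  [0,0,0,30,85],
])

```text
time: 1.82
position: [541.7, 325.1, 202.8]
orientation: [-2.246, -2.196, 0.001]
wrist_force: [-0.2, 0.8, -0.2]
width: 84.9
gripper_force: 0.0
```

```bash
cat >> h.py <<'E'
def lid(u=None,z=97,thr=None):
    "wrist picture: lid blobs -> world at height z"
    c=vision.calibration("wrist"); im=vision.camera("wrist")
    hsv=cv2.cvtColor(im,cv2.COLOR_RGB2HSV); m=cv2.inRange(hsv,(10,50,130),(32,200,255)); m=cv2.morphologyEx(m,cv2.MORPH_OPEN,np.ones((5,5)))
    n,l,st,ce=cv2.connectedComponentsWithStats(m)
    for i in range(1,n):
        if st[i,4]>800: 
            x,y,w,h,a=st[i]; print("blob",x,y,w,h,a,px2w(c,x+w/2,y+h/2,z).round(1))
    return c,im
E
python3 - <<'E'
from h import *
go(543,324,70)
c,im=lid();cv2.imwrite("pics/w2.png",im[:,:,::-1]);print(w2px(c,[543,324,97]))
E
```

```text
t 1.82 p [541.7 325.1 202.8] yaw -1.3 shift [ -1.    1.4 132.8] turn 0.0 w 84.9 F [-0.16  0.78 -0.18] j [-0.65  0.56  0.11  1.56 -0.07  1.03 -0.54]
blob 306 114 103 87 5169 [603.9 372.5  97. ]
blob 254 183 62 59 2912 [546.9 328.6  97. ]
[280.42345598 217.88089327]
```

View pics/w2.png

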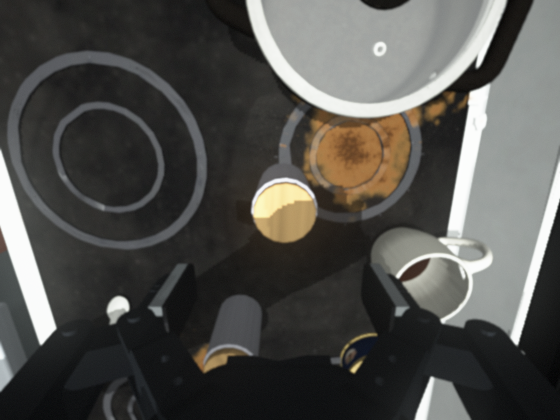

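The lid is at (285,212), close to the expected spot. The pot and mug are clear of both fingers. I'll go down, grip, lift and weigh.

>>> move_arm([
  [1,3,35,0,85],
  [1,3,70,0,85],
  [1,3,100,0,85],
  [1,3,122,0,85],
  [1,3,133,0,85],
])

```text
time: 2.28
position: [543.3, 325.0, 66.7]
orientation: [-2.236, -2.205, 0.008]
wrist_force: [-0.0, -0.5, 0.7]
width: 85.0
gripper_force: 0.0
```

>>> move_arm([
  [0,0,0,0,85],
  [0,0,0,0,50],
  [0,0,0,0,50],
  [0,0,0,0,50],
  [0,0,0,0,50],
])

```text
time: 2.7
position: [546.5, 326.4, 72.5]
orientation: [2.238, 2.203, 0.006]
wrist_force: [-1.2, -0.3, 6.0]
width: 55.3
gripper_force: 63.8
```

>>> move_arm([
  [0,0,0,0,50],
  [0,0,0,0,50],
  [0,0,0,0,50],
  [0,0,0,0,50],
  [0,0,0,0,50],
])

```text
time: 3.12
position: [546.5, 326.4, 72.4]
orientation: [2.238, 2.204, 0.006]
wrist_force: [-0.3, -0.4, 6.9]
width: 55.5
gripper_force: 63.9
```

>>> move_arm([
  [0,0,-8,0,50],
  [0,0,-16,0,50],
  [0,0,-24,0,50],
  [0,0,-30,0,50],
  [0,0,-30,0,50],
])

```text
time: 3.53
position: [546.0, 326.2, 102.2]
orientation: [2.238, 2.204, 0.004]
wrist_force: [0.8, 1.1, -2.4]
width: 55.7
gripper_force: 64.0
```

>>> move_arm([
  [0,0,0,0,50],
  [0,0,0,0,50],
  [0,0,0,0,50],
  [0,0,0,0,50],
  [0,0,0,0,50],
])

```text
time: 3.95
position: [545.1, 325.7, 99.9]
orientation: [-2.238, -2.204, 0.001]
wrist_force: [1.3, -0.4, -2.2]
width: 55.6
gripper_force: 64.0
```

>>> move_arm([
  [0,0,0,0,50],
  [0,0,0,0,50],
  [0,0,0,0,50],
  [0,0,0,0,50],
  [0,0,0,0,50],
])

```text
time: 4.37
position: [545.3, 325.8, 100.3]
orientation: [2.239, 2.204, -0.0]
wrist_force: [0.7, -0.3, -2.5]
width: 55.5
gripper_force: 64.0
```

This one weighs about 2.4 N, so it's light. I'll set it back.

>>> move_arm([
  [0,0,8,0,50],
  [0,0,16,0,50],
  [0,0,22,0,50],
  [0,0,26,0,50],
  [0,0,28,0,50],
])

```text
time: 4.78
position: [544.7, 325.3, 72.3]
orientation: [-2.238, -2.204, 0.003]
wrist_force: [-6.9, -5.3, 23.7]
width: 55.8
gripper_force: 66.1
```

>>> move_arm([
  [0,0,0,0,50],
  [0,0,0,0,60],
  [0,0,0,0,72],
  [0,0,0,0,85],
  [0,0,0,0,85],
])

```text
time: 5.2
position: [545.4, 325.9, 72.2]
orientation: [2.238, 2.204, 0.0]
wrist_force: [-0.8, -1.4, -0.9]
width: 84.9
gripper_force: 0.0
```

>>> move_arm([
  [0,0,0,0,85],
  [0,0,0,0,85],
  [0,0,-25,0,85],
  [0,0,-60,0,85],
  [0,0,-95,0,85],
])

```text
time: 5.62
position: [544.6, 325.4, 167.4]
orientation: [-2.238, -2.204, 0.004]
wrist_force: [1.0, 1.2, -0.4]
width: 85.4
gripper_force: 0.0
```

>>> move_arm([
  [0,0,-30,0,85],
  [0,0,-35,0,85],
  [0,0,-35,0,85],
  [0,0,-35,0,85],
  [0,0,-35,0,85],
])

```text
time: 6.03
position: [544.5, 325.4, 200.6]
orientation: [-2.238, -2.204, 0.004]
wrist_force: [0.4, 0.1, 0.1]
width: 85.0
gripper_force: 0.0
```

```bash
python3 - <<'E'
from h import *
lid(); go(486,157,180,64)
E
```

```text
blob 304 115 104 85 5228 [604.4 373.6  97. ]
blob 248 185 63 60 2949 [544.8 327.6  97. ]
t 6.08 p [544.4 325.4 200.5] yaw -0.9 shift [-169.2  -55.8   20.9] turn -64.9 w 85.0 F [ 0.15  0.54 -0.37] j [-0.64  0.56  0.11  1.55 -0.07  1.03 -0.53]
```

>>> move_arm([
  [-36,-11,0,0,85],
  [-72,-23,0,0,85],
  [-108,-35,0,0,85],
  [-143,-47,0,0,85],
  [-168,-55,0,0,85],
])

```text
time: 6.5
position: [485.6, 155.1, 201.0]
orientation: [-2.24, -2.202, 0.006]
wrist_force: [0.6, 0.1, 0.6]
width: 85.1
gripper_force: 0.0
```

>>> move_arm([
  [0,0,0,0,85],
  [0,0,0,0,85],
  [0,0,0,0,85],
  [0,0,0,0,85],
  [0,0,0,0,85],
])

```text
time: 6.92
position: [487.8, 160.0, 201.8]
orientation: [-2.236, -2.206, 0.001]
wrist_force: [-0.0, -0.5, 0.4]
width: 84.8
gripper_force: 0.0
```

```bash
python3 - <<'E'
from h import *
lid(); go(487,157.5,70)
E
```

```text
blob 329 0 64 21 979 [544.6 306.1  97. ]
blob 249 189 61 58 2813 [488.3 159.3  97. ]
blob 402 231 77 70 3796 [628.6 112.9  97. ]
blob 239 317 54 42 1765 [474.   37.6  97. ]
t 6.97 p [487.7 159.8 201.8] yaw -0.8 shift [ -2.3  -0.6 131.8] turn 0.0 w 85.0 F [-0.87 -0.1  -0.13] j [-0.45  0.39  0.12  1.87 -0.06  0.89 -0.31]
```

M's lid is at (488,159), directly under the tool. I'll go down, grip and lift.

>>> move_arm([
  [0,0,35,0,85],
  [0,0,70,0,85],
  [0,0,100,0,85],
  [0,0,122,0,85],
  [0,0,131,0,85],
])

```text
time: 7.38
position: [486.1, 158.9, 68.2]
orientation: [-2.236, -2.204, 0.006]
wrist_force: [-0.7, -0.5, 1.1]
width: 85.0
gripper_force: 0.0
```

>>> move_arm([
  [0,0,0,0,85],
  [0,0,0,0,50],
  [0,0,0,0,50],
  [0,0,0,0,50],
  [0,0,0,0,50],
])

```text
time: 7.8
position: [488.6, 159.1, 73.0]
orientation: [2.238, 2.204, 0.004]
wrist_force: [-0.4, -1.0, 6.4]
width: 55.5
gripper_force: 63.2
```

>>> move_arm([
  [0,0,-8,0,50],
  [0,0,-16,0,50],
  [0,0,-24,0,50],
  [0,0,-30,0,50],
  [0,0,-30,0,50],
])

```text
time: 8.22
position: [488.5, 158.9, 103.0]
orientation: [2.238, 2.203, 0.004]
wrist_force: [0.3, 0.1, -2.5]
width: 55.3
gripper_force: 63.8
```

>>> move_arm([
  [0,0,0,0,50],
  [0,0,0,0,50],
  [0,0,0,0,50],
  [0,0,0,0,50],
  [0,0,0,0,50],
])

```text
time: 8.63
position: [487.5, 158.6, 100.9]
orientation: [-2.238, -2.204, 0.001]
wrist_force: [-0.2, -0.6, -2.7]
width: 55.6
gripper_force: 63.8
```

>>> move_arm([
  [0,0,0,0,50],
  [0,0,0,0,50],
  [0,0,0,0,50],
  [0,0,0,0,50],
  [0,0,0,0,50],
])

```text
time: 9.05
position: [487.7, 158.6, 101.2]
orientation: [2.239, 2.204, -0.0]
wrist_force: [0.4, 0.1, -1.4]
width: 55.6
gripper_force: 63.8
```

This one weighs about 2.2 N, also light, so R must be the full one. I'll put M back.

>>> move_arm([
  [0,0,8,0,50],
  [0,0,16,0,50],
  [0,0,22,0,50],
  [0,0,26,0,50],
  [0,0,27,0,50],
])

```text
time: 9.47
position: [487.0, 158.4, 73.2]
orientation: [-2.238, -2.204, 0.003]
wrist_force: [-1.6, -0.1, 2.8]
width: 55.1
gripper_force: 64.2
```

>>> move_arm([
  [0,0,1,0,50],
  [0,0,1,0,60],
  [0,0,1,0,72],
  [0,0,1,0,85],
  [0,0,1,0,85],
])

```text
time: 9.88
position: [488.0, 158.8, 73.5]
orientation: [2.238, 2.204, 0.001]
wrist_force: [-0.6, 0.9, -0.7]
width: 84.7
gripper_force: 0.0
```

>>> move_arm([
  [0,0,0,0,85],
  [0,0,0,0,85],
  [0,0,-25,0,85],
  [0,0,-60,0,85],
  [0,0,-100,0,85],
])

```text
time: 10.3
position: [486.5, 158.2, 173.1]
orientation: [-2.238, -2.203, 0.006]
wrist_force: [1.2, 0.3, -0.4]
width: 84.9
gripper_force: 0.0
```

>>> move_arm([
  [0,0,-38,0,85],
  [0,0,-76,0,85],
  [0,0,-100,0,85],
  [0,0,-110,0,85],
  [0,0,-110,0,85],
])

```text
time: 10.72
position: [488.8, 159.0, 286.3]
orientation: [2.237, 2.202, 0.008]
wrist_force: [0.5, -0.1, -0.1]
width: 85.1
gripper_force: 0.0
```

```bash
python3 - <<'E'
from h import *
lid(); go(564,-410.5,260,80)
E
```

```text
blob 307 0 79 48 2734 [555.6 319.8  97. ]
blob 252 170 47 45 1626 [486.4 158.6  97. ]
blob 376 206 63 58 2631 [638.8 105.1  97. ]
blob 246 271 41 36 1153 [473.   35.9  97. ]
blob 329 293 39 36 1088 [576.4   1.8  97. ]
t 10.77 p [488.  158.8 284.2] yaw -0.9 shift [-568.    84.7   23.9] turn -80.9 w 85.1 F [ 0.13 -0.28 -1.15] j [-0.46  0.3   0.14  1.74 -0.05  1.09 -0.33]
```

>>> move_arm([
  [-38,5,0,0,85],
  [-76,11,0,0,85],
  [-114,17,0,0,85],
  [-152,23,0,0,85],
  [-190,28,0,0,85],
])

```text
time: 11.18
position: [512.0, -33.4, 281.6]
orientation: [-2.237, -2.203, 0.003]
wrist_force: [0.9, -0.1, 0.4]
width: 85.1
gripper_force: 0.0
```

>>> move_arm([
  [-38,5,0,0,85],
  [-76,11,0,0,85],
  [-114,17,0,0,85],
  [-152,23,0,0,85],
  [-190,28,0,0,85],
])

```text
time: 11.6
position: [537.2, -223.7, 281.2]
orientation: [-2.236, -2.203, 0.002]
wrist_force: [1.9, -0.8, 0.3]
width: 85.0
gripper_force: 0.0
```

>>> move_arm([
  [-38,5,0,0,85],
  [-76,11,0,0,85],
  [-114,17,0,0,85],
  [-152,23,0,0,85],
  [-188,28,0,0,85],
])

```text
time: 12.02
position: [562.3, -412.4, 280.7]
orientation: [-2.237, -2.202, 0.001]
wrist_force: [-0.1, -0.4, -0.0]
width: 85.0
gripper_force: 0.0
```

>>> move_arm([
  [0,0,0,-7,85],
  [0,0,0,-14,85],
  [0,0,0,-21,85],
  [0,0,0,-28,85],
  [0,0,0,-35,85],
])

```text
time: 12.43
position: [562.3, -410.3, 280.5]
orientation: [-1.462, -2.776, -0.001]
wrist_force: [-0.6, 1.1, 0.2]
width: 84.9
gripper_force: 0.0
```

>>> move_arm([
  [0,0,0,-7,85],
  [0,0,0,-14,85],
  [0,0,0,-21,85],
  [0,0,0,-28,85],
  [0,0,0,-35,85],
])

```text
time: 12.85
position: [562.4, -410.2, 280.7]
orientation: [-0.559, -3.088, -0.003]
wrist_force: [-0.6, 0.2, -0.2]
width: 84.7
gripper_force: 0.0
```

>>> move_arm([
  [0,0,0,-7,85],
  [0,0,0,-11,85],
  [0,0,0,-11,85],
  [0,0,0,-11,85],
  [0,0,0,-11,85],
])

```text
time: 13.27
position: [562.6, -410.4, 282.0]
orientation: [-0.275, -3.128, -0.002]
wrist_force: [0.3, -0.1, 0.4]
width: 85.1
gripper_force: 0.0
```

```bash
python3 - <<'E'
from h import *
c,im=lid(z=178);cv2.imwrite("pics/w3.png",im[:,:,::-1]); go(564,-408.5,165,80); print(w2px(c,[564,-409,178]),w2px(c,[564,-409,22]))
E
```

```text
blob 102 5 68 69 1664 [ 418.1 -483.5  178. ]
blob 0 20 63 123 3784 [ 430.5 -565.6  178. ]
blob 155 66 235 274 17780 [ 549.5 -412.3  178. ]
blob 253 77 52 56 2336 [ 476.8 -394.2  178. ]
blob 26 148 46 52 1191 [ 495.6 -580.9  178. ]
blob 117 175 151 78 4301 [ 547.3 -478.7  178. ]
blob 77 283 52 34 876 [ 613.1 -580.4  178. ]
blob 192 326 55 38 1368 [ 680.8 -488.2  178. ]
t 13.32 p [ 562.7 -410.4  282.4] yaw 80.0 shift [ -1.1   2.1 117.4] turn -0.0 w 84.8 F [1.35 1.03 0.94] j [ 0.64  0.6  -0.09  1.23  0.05  1.31  1.95]
[279.61422027 218.92731224] [279.05071804 179.63453903]
```

View pics/w3.png

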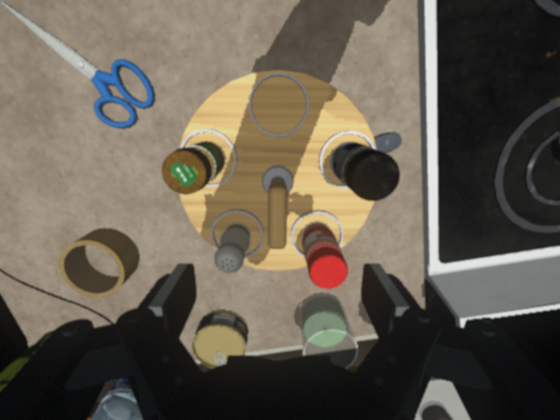

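The handle is centred at (277,214), its bar vertical between the fingers, and the empty pocket is at (278,105). I'll go down and grip it.

>>> move_arm([
  [1,0,30,0,85],
  [1,0,60,0,85],
  [1,0,90,0,85],
  [1,0,108,0,85],
  [1,0,114,0,85],
])

```text
time: 13.73
position: [560.3, -409.2, 165.3]
orientation: [-0.272, -3.124, -0.004]
wrist_force: [0.8, 1.1, -0.2]
width: 84.9
gripper_force: 0.0
```

>>> move_arm([
  [0,0,0,0,85],
  [0,0,0,0,10],
  [0,0,0,0,10],
  [0,0,0,0,10],
  [0,0,0,0,10],
])

```text
time: 14.15
position: [562.4, -410.8, 170.8]
orientation: [0.271, 3.128, -0.002]
wrist_force: [0.5, -0.2, -0.5]
width: 38.1
gripper_force: 0.0
```

>>> move_arm([
  [0,0,0,0,10],
  [0,0,0,0,10],
  [0,0,0,0,10],
  [0,0,0,0,10],
  [0,0,0,0,10],
])

```text
time: 14.57
position: [562.0, -411.4, 170.3]
orientation: [0.271, 3.129, -0.003]
wrist_force: [-0.7, -1.9, 5.2]
width: 15.3
gripper_force: 60.2
```

Gripped at 15.3 mm. I'll turn 72° clockwise.

>>> move_arm([
  [0,0,0,4,10],
  [0,0,0,9,10],
  [0,0,0,14,10],
  [0,0,0,19,10],
  [0,0,0,24,10],
])

```text
time: 14.98
position: [562.5, -410.1, 170.3]
orientation: [0.92, 3.003, 0.0]
wrist_force: [-0.9, 1.1, 6.0]
width: 15.3
gripper_force: 60.5
```

>>> move_arm([
  [0,0,0,5,10],
  [0,0,0,10,10],
  [0,0,0,15,10],
  [0,0,0,20,10],
  [0,0,0,25,10],
])

```text
time: 15.4
position: [563.5, -409.2, 170.2]
orientation: [1.546, 2.732, 0.003]
wrist_force: [0.8, 1.4, 6.0]
width: 14.9
gripper_force: 60.3
```

>>> move_arm([
  [0,0,0,5,10],
  [0,0,0,10,10],
  [0,0,0,15,10],
  [0,0,0,19,10],
  [0,0,0,23,10],
])

```text
time: 15.82
position: [564.7, -408.7, 170.3]
orientation: [2.058, 2.37, 0.006]
wrist_force: [5.2, 3.7, 5.3]
width: 15.2
gripper_force: 60.2
```

>>> move_arm([
  [0,0,0,0,10],
  [0,0,0,0,10],
  [0,0,0,0,10],
  [0,0,0,0,10],
  [0,0,0,0,10],
])

```text
time: 16.23
position: [564.7, -408.7, 170.3]
orientation: [2.054, 2.373, 0.006]
wrist_force: [4.9, 1.9, 5.6]
width: 15.5
gripper_force: 60.3
```

```bash
python3 - <<'E'
from h import *
go(564,-408.5,165,8); print(readout.read_state()["wrist_torque"])
E
```

```text
t 16.23 p [ 564.7 -408.7  170.3] yaw 8.3 shift [ 0.3 -0.7  5.3] turn 0.3 w 15.5 F [4.93 1.92 5.55] j [ 0.46  0.69  0.25  1.41 -0.18  1.06  0.89]
[ 0.2739112  -0.67642639 -0.04225014]
```

>>> move_arm([
  [0,0,0,0,30],
  [0,0,0,0,50],
  [0,0,0,0,70],
  [0,0,0,0,85],
  [0,0,0,0,85],
])

```text
time: 16.65
position: [561.5, -410.5, 169.0]
orientation: [-2.059, -2.372, 0.0]
wrist_force: [-0.8, 0.6, 0.6]
width: 74.7
gripper_force: 0.0
```

>>> move_arm([
  [0,0,-10,0,85],
  [0,0,-40,0,85],
  [0,0,-70,0,85],
  [0,0,-100,0,85],
  [0,0,-112,0,85],
])

```text
time: 17.07
position: [562.6, -411.6, 287.0]
orientation: [2.055, 2.368, 0.0]
wrist_force: [1.6, -0.2, 1.9]
width: 84.9
gripper_force: 0.0
```

>>> move_arm([
  [0,0,0,0,85],
  [0,0,0,0,85],
  [0,0,0,0,85],
  [0,0,0,0,85],
  [0,0,0,0,85],
])

```text
time: 17.48
position: [561.5, -410.0, 280.0]
orientation: [-2.057, -2.371, 0.0]
wrist_force: [0.8, 0.2, -0.4]
width: 85.1
gripper_force: 0.0
```

```bash
python3 - <<'E'
from h import *
c=vision.calibration("wrist");im=vision.camera("wrist");cv2.imwrite("pics/w4.png",im[:,:,::-1]); go(576,1.5,282); print(w2px(c,[551,-316.5,28]))
import pickle;pickle.dump(c,open("c4.pkl","wb"))
E
```

```text
t 17.53 p [ 561.6 -410.1  280.1] yaw 8.1 shift [405.5  72.3  -1.4] turn 0.0 w 84.9 F [ 0.35 -0.11  0.27] j [ 0.46  0.62  0.27  1.24 -0.16  1.31  0.86]
[281.16546314 103.81108999]
```

View pics/w4.png

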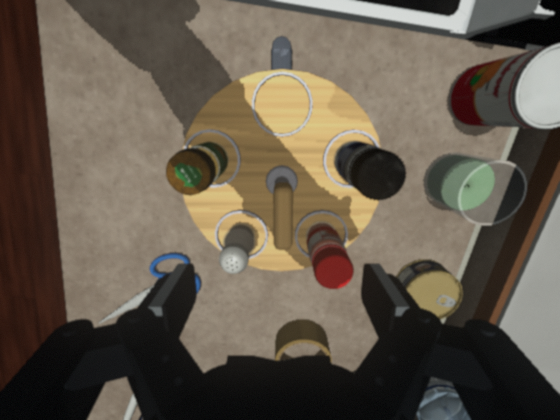

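The ring is at (283,104) and lines up with the tab at (282,50), so the pocket is at about (552.5,-316.5). Now for canister R.

>>> move_arm([
  [40,7,0,0,85],
  [80,14,0,0,85],
  [120,21,0,0,85],
  [160,28,0,0,85],
  [200,36,0,0,85],
])

```text
time: 17.95
position: [568.7, -205.5, 280.8]
orientation: [-2.059, -2.372, 0.001]
wrist_force: [0.7, 0.3, 0.0]
width: 84.6
gripper_force: 0.0
```

>>> move_arm([
  [40,7,0,0,85],
  [80,14,15,0,85],
  [120,21,35,0,85],
  [160,28,55,0,85],
  [190,34,75,0,85],
])

```text
time: 18.37
position: [575.9, -15.3, 207.9]
orientation: [2.058, 2.373, 0.002]
wrist_force: [0.6, -0.2, -0.5]
width: 85.0
gripper_force: 0.0
```

>>> move_arm([
  [15,2,5,0,85],
  [15,2,5,0,85],
  [15,2,5,0,85],
  [15,2,5,0,85],
  [15,2,5,0,85],
])

```text
time: 18.78
position: [576.2, -4.5, 203.8]
orientation: [2.061, 2.369, -0.0]
wrist_force: [1.1, -0.0, -0.2]
width: 84.9
gripper_force: 0.0
```

```bash
python3 - <<'E'
from h import *
lid(); go(576,1.5,70)
import pickle;print(px2w(pickle.load(open("c4.pkl","rb")),283,104,28))
E
```

```text
blob 119 66 80 117 6360 [476.7  55.7  97. ]
blob 339 76 93 96 6401 [645.8  79.8  97. ]
blob 250 179 63 60 2910 [577.7   2.2  97. ]
t 18.83 p [576.2  -4.4 203.9] yaw 8.0 shift [  6.    0.5 133.8] turn 0.0 w 85.2 F [-0.14  0.16 -0.64] j [-0.19  0.48  0.23  1.71 -0.13  0.96  0.23]
[ 553.23122952 -316.39807936   28.        ]
```

>>> move_arm([
  [6,1.5,35,0,85],
  [6,1.5,70,0,85],
  [6,1.5,100,0,85],
  [6,1.5,122,0,85],
  [6,1.5,132,0,85],
])

```text
time: 19.25
position: [575.2, 2.5, 68.7]
orientation: [-2.059, -2.369, 0.004]
wrist_force: [-0.7, -0.2, 0.5]
width: 84.9
gripper_force: 0.0
```

>>> move_arm([
  [0,0,0,0,85],
  [0,0,0,0,50],
  [0,0,0,0,50],
  [0,0,0,0,50],
  [0,0,0,0,50],
])

```text
time: 19.67
position: [577.5, 3.4, 73.3]
orientation: [2.058, 2.371, 0.003]
wrist_force: [-2.5, 0.1, 6.3]
width: 55.5
gripper_force: 63.5
```

>>> move_arm([
  [0,0,-8,0,50],
  [0,0,-16,0,50],
  [0,0,-24,0,50],
  [0,0,-30,0,50],
  [0,0,-30,0,50],
])

```text
time: 20.08
position: [577.3, 3.8, 103.0]
orientation: [2.057, 2.372, 0.003]
wrist_force: [0.6, -1.4, -4.8]
width: 55.4
gripper_force: 64.8
```

>>> move_arm([
  [0,0,0,0,50],
  [0,0,0,0,50],
  [0,0,0,0,50],
  [0,0,0,0,50],
  [0,0,0,0,50],
])

```text
time: 20.5
position: [576.3, 3.7, 100.8]
orientation: [-2.059, -2.373, 0.001]
wrist_force: [0.5, -0.1, -4.5]
width: 55.1
gripper_force: 64.7
```

```bash
python3 - <<'E'
from h import *
go(553,-316.5,180)
E
```

```text
t 20.50 p [576.3   3.7 100.8] yaw 8.1 shift [-313.7  -68.3  -79.1] turn 0.0 w 55.1 F [ 0.47 -0.07 -4.53] j [-0.18  0.6   0.2   1.83 -0.17  0.73  0.26]
```

It weighs 4.5 N, so this is the full one. I'll carry it over.

>>> move_arm([
  [0,0,-15,0,50],
  [0,0,-35,0,50],
  [0,0,-55,0,50],
  [-8,-2,-72,0,50],
  [-25,-6,-80,0,50],
])

```text
time: 20.92
position: [575.2, -19.2, 183.1]
orientation: [2.053, 2.377, 0.005]
wrist_force: [1.3, 0.9, -5.4]
width: 55.4
gripper_force: 65.4
```

>>> move_arm([
  [-28,-6,0,0,50],
  [-58,-12,0,0,50],
  [-88,-19,0,0,50],
  [-118,-25,0,0,50],
  [-148,-32,0,0,50],
])

```text
time: 21.33
position: [563.0, -174.2, 181.0]
orientation: [-2.058, -2.373, 0.0]
wrist_force: [0.6, 0.8, -4.2]
width: 55.3
gripper_force: 65.5
```

>>> move_arm([
  [-30,-6,0,0,50],
  [-60,-13,0,0,50],
  [-90,-20,0,0,50],
  [-115,-25,0,0,50],
  [-130,-28,0,0,50],
])

```text
time: 21.75
position: [552.5, -309.6, 180.9]
orientation: [2.063, 2.369, -0.003]
wrist_force: [0.3, -0.5, -4.8]
width: 55.5
gripper_force: 65.5
```

>>> move_arm([
  [-8,-2,0,0,50],
  [-9,-2,0,0,50],
  [-9,-2,0,0,50],
  [-9,-2,0,0,50],
  [-9,-2,0,0,50],
])

```text
time: 22.17
position: [554.0, -312.4, 181.2]
orientation: [-2.055, -2.375, -0.002]
wrist_force: [-1.4, 0.4, -5.0]
width: 55.5
gripper_force: 65.5
```

```bash
python3 - <<'E'
from h import *
go(553,-315.8,94.5)
c=vision.calibration("wrist");im=vision.camera("wrist");cv2.imwrite("pics/w5.png",im[:,:,::-1]); print(w2px(c,[553,-316.4,28]))
E
```

```text
t 22.17 p [ 554.  -312.4  181.2] yaw 8.3 shift [-3.4 -1.5 86.7] turn 0.0 w 55.5 F [-1.44  0.44 -4.97] j [ 0.34  0.59  0.22  1.57 -0.15  1.    0.76]
[276.96701507 204.86006826]
```

View pics/w5.png

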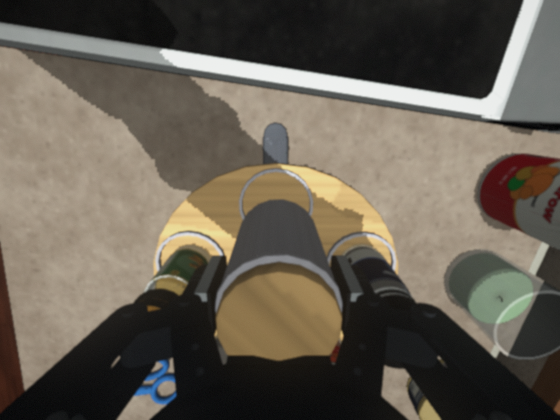

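The ring is centred at about (276,204), as predicted, and the canister is held upright. I'll lower it.

>>> move_arm([
  [-3,-1,15,0,50],
  [-3,-1,30,0,50],
  [-3,-1,45,0,50],
  [-3,-1,58,0,50],
  [-3,-1,68,0,50],
])

```text
time: 22.63
position: [552.8, -316.4, 112.2]
orientation: [-2.056, -2.374, -0.0]
wrist_force: [-0.9, 0.4, -4.1]
width: 55.4
gripper_force: 65.5
```

>>> move_arm([
  [0,0,3,0,50],
  [0,0,6,0,50],
  [0,0,9,0,50],
  [0,0,12,0,50],
  [0,0,14,0,50],
])

```text
time: 23.05
position: [552.9, -318.0, 99.5]
orientation: [2.058, 2.372, 0.0]
wrist_force: [0.8, 0.5, -4.8]
width: 55.3
gripper_force: 65.5
```

>>> move_arm([
  [0,0,1,0,50],
  [0,0,2,0,50],
  [0,0,3,0,50],
  [0,0,3,0,50],
  [0,0,3,0,50],
])

```text
time: 23.47
position: [552.6, -317.9, 96.3]
orientation: [2.059, 2.373, -0.0]
wrist_force: [-0.4, 0.1, -5.1]
width: 55.4
gripper_force: 65.5
```

>>> move_arm([
  [1,0,0.5,0,50],
  [1,0,1,0,50],
  [1,0,1.5,0,50],
  [1,0,2,0,50],
  [1,0,2,0,50],
])

```text
time: 23.88
position: [552.7, -316.9, 95.4]
orientation: [2.058, 2.372, 0.001]
wrist_force: [-2.2, 1.6, 6.3]
width: 55.2
gripper_force: 66.4
```

>>> move_arm([
  [0,0,0.5,0,50],
  [0,0,1,0,50],
  [0,0,1,0,50],
  [0,0,1,0,50],
  [0,0,1,0,50],
])

```text
time: 24.3
position: [552.9, -317.0, 95.3]
orientation: [2.058, 2.371, 0.001]
wrist_force: [-4.4, 3.6, 10.6]
width: 55.0
gripper_force: 67.0
```

The canister is on the floor of the pocket; resting on the rim it would have stopped about 6 mm higher. I'll release and retreat.

>>> move_arm([
  [0,0,-1,0,55],
  [0,0,-1,0,60],
  [0,0,-1,0,70],
  [0,0,-1,0,80],
  [0,0,-1,0,85],
])

```text
time: 24.72
position: [552.7, -317.0, 94.2]
orientation: [2.059, 2.373, -0.0]
wrist_force: [0.0, -0.0, 1.0]
width: 85.2
gripper_force: 0.0
```

>>> move_arm([
  [0,0,0,0,85],
  [0,0,0,0,85],
  [0,0,-15,0,85],
  [0,0,-40,0,85],
  [0,0,-70,0,85],
])

```text
time: 25.13
position: [551.5, -316.2, 163.2]
orientation: [-2.056, -2.37, 0.002]
wrist_force: [-0.3, -0.7, 0.3]
width: 85.1
gripper_force: 0.0
```

>>> move_arm([
  [0,0,-30,0,85],
  [0,0,-60,0,85],
  [0,0,-90,0,85],
  [0,0,-110,0,85],
  [0,0,-110,0,85],
])

```text
time: 25.55
position: [554.0, -318.1, 279.5]
orientation: [2.054, 2.367, 0.003]
wrist_force: [0.9, -0.4, 0.1]
width: 85.2
gripper_force: 0.0
```

>>> move_arm([
  [0,0,0,0,85],
  [0,0,0,0,85],
  [0,0,0,0,85],
  [0,0,0,0,85],
  [0,0,0,0,85],
])

```text
time: 25.97
position: [552.2, -316.6, 273.1]
orientation: [-2.058, -2.372, 0.001]
wrist_force: [-0.3, 0.2, 0.1]
width: 84.9
gripper_force: 0.0
```

```bash
python3 - <<'E'
from h import *
go(553,-316,200)
c=vision.calibration("wrist");im=vision.camera("wrist")
cv2.imwrite("pics/w6.png",im[:,:,::-1]); print(w2px(c,[553,-316.4,28]),w2px(c,[553,-316.4,119]))
E
```

```text
t 25.97 p [ 552.2 -316.6  273.1] yaw 8.1 shift [ 0.4  1.  73.1] turn 0.0 w 84.9 F [-0.26  0.22  0.07] j [ 0.34  0.52  0.24  1.44 -0.13  1.2   0.74]
[279.40256457 181.09866481] [279.63687244 200.70478189]
```

View pics/w6.png

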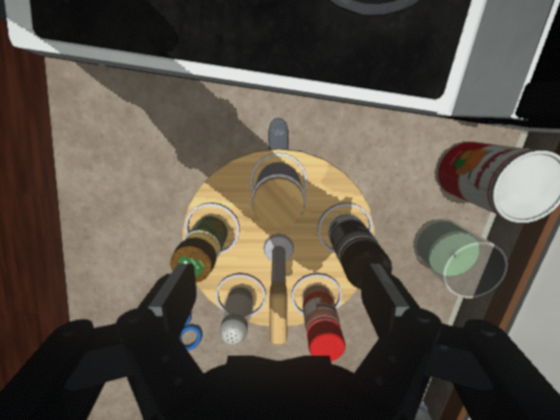

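The lid is at (278,201), where it should be (279.6,200.7). It stands upright inside its ring, in line with the tab, and the arm is clear. I'll hand in.

```bash
python3 -c "
from workcell import ticket
print(ticket.finish_job())"
```

```text
the job is handed in; nothing more can be done
None
```

The job is handed in at about 26 s, but no verdict came back: the full canister (4.5 N, against about 2.4 N and 2.2 N for the others) stands upright in the carousel pocket at the front tab, the two lighter ones are back where they stood, and I did not touch the tin.

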